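Hold the spice grinder's bayonet lid at half-twist

TASK

Take the blue lid off the wooden board, set it fully down into the mouth of the black grinder with its two lugs through the two notches, then twist it clockwise (seen from above) against the spring until its white pointers stand at the green marks, half-way to the red lock marks, never going on to the lock. Finish while still holding the lid there: the spring turns it back if it is let go. Leave the other things on the counter where they are.

Things in the scene. Friction and masses are not known exactly. Their poses are not given: they have to be found in the camera images.
- lid_grip (a point): centre of the grip bar of the loose lid (0.1 to 0.2 kg). Blue disc 100 mm across, 6 mm thick; on it a blue bar 60 mm long (the lid's x), 16 mm wide (y), 30 mm high, gripped across its width. This point is 15 mm below the bar's top, 21 mm above the disc's underside, 41 mm above the lid's underside. z up. Starts upright on the board, on its plug
- lid_foot (a point): centre of the lid's underside. Round grey plug, 68 mm across, 20 mm deep, chamfered; at its foot two orange lugs, 12 mm wide, 6 mm high, reach to 45 mm from the axis along the lid's +x and -x, right below the bar's ends; two white pointers on the disc show the same directions. The lid is alike after a half turn
- board: fixed wooden board, 170 x 170 x 12 mm, origin at the centre of its underside; the lid stands on it, within 40 mm of its middle
- grinder: black grinder base, fixed, 149 mm across at the foot, 128 mm at the rim, 105 mm tall; origin on its axis at the underside, z up. Notches at its +x and -x. With the lid (its x along the grinder's x, either way round) fully down, disc resting on the rim, lid_grip is 126 mm above this origin. Lugs then have 3 mm of upward play under the lip
- grinder_mouth (a point): centre of the mouth, level with the rim's top, 105 mm up. Round opening 74 mm across in a metal lip 11 mm thick, with two notches 17 mm wide reaching to 50 mm from the axis. Rim marks, each on both opposite sides: white at the notches, green 0.70 rad clockwise (from above) from them, red (lock) 1.40 rad clockwise
- drive (a joint): angle (rad) of the spring-loaded ring with orange dogs under the lip: 0 at rest at the notches, growing clockwise from above, stop at 1.4. The seated lid's lugs lie between its dogs and turn it; it lags the lid by about 0.06. Spring: 0.05 N m at 0, 0.13 N m at 0.7; it turns ring and lid back when let go. From 1.2 on the lid counts as locked
- bottle: clear bottle, 56 mm across, 170 mm tall; loose bystander, to be left alone; origin at the centre of its underside
- bowls: stack of five square white bowls, 88 mm wide, 90 mm tall; loose bystander, to be left alone; origin at the centre of its underside
- lighter: red kitchen lighter lying flat, 190 mm long, 22 mm high, nozzle along +x; loose bystander, to be left alone; origin at the centre of its underside
- tubs: stack of white tubs, 110 mm across, 118 mm tall; loose bystander, to be left alone; origin at the centre of its underside
- mug: blue mug, 80 mm across, 90 mm tall; loose bystander, to be left alone; origin at the centre of its underside
- mill: dark wooden pepper mill, 60 mm across, 135 mm tall; loose bystander, to be left alone; origin at the centre of its underside
- spatula: black spatula lying flat; loose bystander, to be left alone
Things that resemble listed ones, but are neither listed nor needed, are in the scene too. Of the things shaped like the part that bears lid_grip, the blue one is meant.

How it is judged:
By the outcome, as a careful person would: the job done as asked, in the order asked, and still so for the second after the job is handed in, while the arm keeps its last pose, push and grip.
It also fails if it takes over 42 s, if anything falls off the work surface, if the arm or the gripper's body presses on something with over 40 N, if the wrist force passes 120 N, or if a joint passes its speed limit or range.

ROBOT

A 7-joint arm with a two-finger parallel gripper is mounted at the origin on the work surface. World frame = base frame: x ahead of the robot, y to its left, z up, the work surface at z = 0. Lengths are in m, angles in rad, forces in N, time in s.
With the tool pointing down it reaches from about 0.425 to 0.875 m from the base axis. Payload 4.7 kg.
Tool frame: the origin (TCP) lies between the finger pads; the fingertips stand 14 mm ahead of it and the grasp point (between the pads) lies 5 mm behind it; z points along the fingers, y is the line along which they close (so a half turn about z gives the same grasp; the last joint's range is limited). The gripper opens to 87 mm and grips with 3 to 60 N. Pads are 19 mm wide; open, the fingers measure 117 mm over their backs; the gripper's body (75 mm by 190 mm) begins 51 mm behind the grasp point.
Start: joints at [-1.3, 0.321, -0.07, 1.45, 0.023, 1.371, -0.057], TCP at [0.165, 0.629, 0.204] pointing down, gripper open.
Joint ranges: [-2.86, 2.86], [-0.3, 2.09], [-1.38, 1.24], [0.06, 2.45], [-1.56, 4.7], [0.09, 2.05], [-2.69, 2.69]. Speed limits (rad/s): [2.57, 2.57, 3.14, 3.14, 3.14, 3.14, 3.14].

INTERFACE

Orientations are given as a rotation vector (axis times angle).
In Python, from bench import ctrl gives the robot as it stands.
- The arm moves only by the shell command python3 -m inch 'ROWS' [OPENING] [FORCE]. ROWS is JSON, a list of rows, each a list of 6 numbers: the shift along the world's x, y, z in mm, then the turn, a rotation vector about the world's x, y, z in degrees. In form: [[tx, ty, tz, rx, ry, rz], ...]. A call has 1 to 20 rows; each row is the pose to reach, as a shift and turn from the pose commanded when the call began; what a row does not reach only later rows make up. A row lasts 1/8 s, in which the tool goes at most 62.5 mm and 10.7 degrees, less where a joint would pass 70% of its speed; a pose out of reach is approached as far as the arm can. A call with a gripper value outside its range is refused whole. OPENING is the finger opening in mm, from 0 to 87, set as the call begins (- or left out, the last holds). The fingers move at their own pace and stop on an object; FORCE is the grip in N (left out, the last holds). Time passes only in rows, so rows that repeat a pose let the fingers close. It gives the time, the measured TCP pose, the force, the opening and the grip force at its end, in the units of the state.
- ctrl.get_state(): the state, without advancing time (a new reading comes with each control period).
- ctrl.get_image(name): name is "scene" or "top"; returns (picture, depth): 384x512x3 uint8, red, green, blue; 384x512 float32, m along the optical axis (not along the pixel's ray), 0 where there is no reading.
- ctrl.camera_params(name): a dict with "mtx" (3x3 intrinsics, pixels), "T" (4x4, takes a point from camera to world coordinates). Camera axes: x right, y down, z forward; pixel columns grow to the right and rows downward; lengths in m; the calibration is good to about 2 mm. A picture is of the moment at which its call begins. camera_params takes no time and is no camera call.
- ctrl.close_job(): hands the job in; it is judged then, once.
The state is a dict: "time": time; "joint_positions": joint angles; "qd": joint speeds; "joint_torque": joint torques, N m; "position": TCP position; "tool_rot": TCP orientation; "ft_force": force on the tool from outside, world axes, zero at the start; "torque": the same for the moment, N m; "grip_width": opening from 0.0 (shut) to 1.0 (fully open); "grip_force": force on a finger pad.
Only numpy, scipy, OpenCV 4.12 (cv2) and the standard library are available. Lean on these libraries where they do the work, as an engineer would, in place of code of your own. Each camera call takes 0.05 s, during which the arm holds its last target. There are 200 camera calls.

## Working session

There is one attempt and no reset: what is moved stays moved. The work goes in short steps, Python scripts to look and compute and a shell command to move; the robot and the scene stay as the last step left them, time stands still between calls to the robot, and variables do not carry over. Pictures are saved under pics/ and viewed, at most 10 in all, crops included, and the job is handed in when it is done.

```bash
mkdir -p pics
python3 - <<'E'
from bench import ctrl
import cv2,numpy as np
for n in("top","scene"):
    im,d=ctrl.get_image(n); cv2.imwrite(f"pics/{n}0.png",im[:,:,::-1]); np.savez(f"{n}0.npz",im=im,d=d,**ctrl.camera_params(n))
    p=ctrl.camera_params(n);print(p)
s=ctrl.get_state();print(s)
E
```

```text
{'mtx': array([[377.26286288,   0.        , 252.09361138],
       [  0.        , 377.26286288, 189.91050885],
       [  0.        ,   0.        ,   1.        ]]), 'T': array([[-0.02841966, -0.99641025,  0.0797429 ,  0.46184912],
       [-0.99950769,  0.02938744,  0.01098878,  0.00648632],
       [-0.01329278, -0.07939134, -0.99675489,  1.23268086],
       [ 0.        ,  0.        ,  0.        ,  1.        ]])}
{'mtx': array([[487.77648416,   0.        , 259.05366548],
       [  0.        , 487.77648416, 195.18631015],
       [  0.        ,   0.        ,   1.        ]]), 'T': array([[-0.42916912,  0.77221007, -0.46851411,  1.26728027],
       [ 0.90320809,  0.37000422, -0.21751328,  0.30290581],
       [ 0.00538625, -0.51651572, -0.85626077,  1.33325077],
       [ 0.        ,  0.        ,  0.        ,  1.        ]])}
{'time': 0.1, 'joint_positions': array([-1.29988427,  0.32174311, -0.07007418,  1.45155372,  0.02259952,
        1.37080625, -0.056883  ]), 'qd': array([ 0.00011195,  0.0016688 ,  0.0011033 , -0.00427472,  0.00109623,
       -0.00122838,  0.00021145]), 'joint_torque': array([-3.32679947e-04, -4.92569983e+01, -4.05881815e-01, -3.13399744e+01,
       -6.41364092e-02,  3.93786735e-02,  5.77580454e-05]), 'position': array([0.16501934, 0.62815555, 0.20317422]), 'tool_rot': array([-4.02221536e-01, -3.11561111e+00,  2.70066430e-03]), 'ft_force': array([-0.09635172,  0.1530514 ,  0.06338323]), 'torque': array([-0.0417691 ,  0.02811105,  0.05560332]), 'grip_force': 0.0, 'grip_width': 1.0022913044693023}
```

View pics/top0.png

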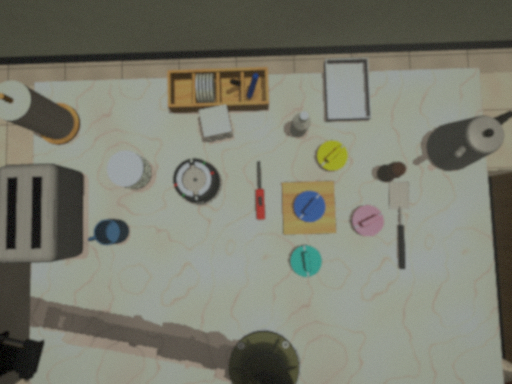

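View pics/scene0.png

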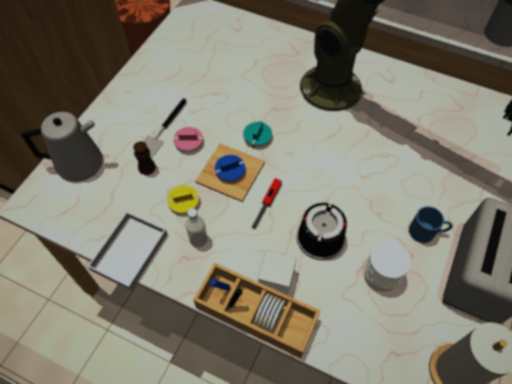

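Top view: blue lid at about (309,207) on the board, grinder at about (196,181). Scene view: lid (231,168), grinder (323,228). Next I'll measure both and zoom in.

```bash
cat > h.py <<'E'
import numpy as np,cv2
def cloud(d,K,T):
    v,u=np.mgrid[:d.shape[0],:d.shape[1]]
    P=np.stack([(u-K[0,2])/K[0,0]*d,(v-K[1,2])/K[1,1]*d,d],-1)
    return P@T[:3,:3].T+T[:3,3]
def proj(p,K,T):
    c=(np.asarray(p)-T[:3,3])@T[:3,:3]; return c[...,:2]/c[...,2:]*K[0,0]+K[:2,2]
def ray(uv,z,K,T):
    uv=np.atleast_2d(uv).astype(float); r=np.c_[(uv-K[:2,2])/K[0,0],np.ones(len(uv))]@T[:3,:3].T
    return T[:3,3]+r*((z-T[2,3])/r[:,2])[:,None]
E
python3 - <<'E'
from h import *
tiles=[]
for n,cs in(("top",[(309,207),(196,181)]),("scene",[(231,168),(323,228)])):
    z=np.load(n+"0.npz");im,d,K,T=z['im'],z['d'],z['mtx'],z['T'];P=cloud(d,K,T)
    hsv=cv2.cvtColor(im,cv2.COLOR_RGB2HSV)
    for c in cs:
        t=im[c[1]-30:c[1]+30,c[0]-38:c[0]+38,::-1];tiles.append(cv2.resize(t,(400,300),interpolation=cv2.INTER_CUBIC))
    c=cs[0];m=np.zeros(d.shape,bool);m[c[1]-28:c[1]+28,c[0]-28:c[0]+28]=1
    b=m&(hsv[...,0]>100)&(hsv[...,0]<130)&(hsv[...,1]>120);Q=P[b];Q=Q[Q[:,2]>0.02]
    print(n,"lid z pct",np.percentile(Q[:,2],[5,25,50,75,90,97]).round(4),len(Q))
    bar=Q[Q[:,2]>0.055];disc=Q[(Q[:,2]<0.048)]
    (cx,cy),r=cv2.minEnclosingCircle(disc[:,:2].astype(np.float32));print(" disc",cx,cy,r)
    print(" bar mean",bar.mean(0),len(bar),"minrect",cv2.minAreaRect(bar[:,:2].astype(np.float32)))
    w,V=np.linalg.eigh(np.cov(bar[:,:2].T));print(" bar dir deg",np.degrees(np.arctan2(V[1,1],V[0,1])),np.sqrt(w))
    c=cs[1];G=P[c[1]-35:c[1]+35,c[0]-35:c[0]+35].reshape(-1,3)
    R=G[(G[:,2]>.098)&(G[:,2]<.115)];(cx,cy),r=cv2.minEnclosingCircle(R[:,:2].astype(np.float32));print(" rim",cx,cy,r,np.median(R[:,2]),len(R))
    g=P[...,2];print(" table z",np.median(g[(abs(g)<.03)]))
cv2.imwrite("pics/z.png",np.vstack([np.hstack(tiles[:2]),np.hstack(tiles[2:])]))
E
```

```text
top lid z pct [0.034  0.0366 0.0384 0.0411 0.0669 0.0694] 611
 disc 0.5008132457733154 -0.15875817835330963 0.04622197896242142
 bar mean [ 0.49921731 -0.15157165  0.12085763] 108 minrect ((0.4773710370063782, -0.09384588897228241), (0.04044927656650543, 0.19898180663585663), 20.28478240966797)
 bar dir deg 108.39760977775157 [0.01005239 0.03867094]
 rim 0.5924059748649597 0.19331851601600647 0.06481374055147171 0.10461699621061427 900
 table z -0.0002711846946057417
scene lid z pct [0.0323 0.0357 0.0384 0.0466 0.0653 0.0688] 558
 disc 0.5035945177078247 -0.1560145616531372 0.049060482531785965
 bar mean [ 0.51848214 -0.14710252  0.08701874] 114 minrect ((0.8845863938331604, 0.05735728144645691), (0.9075695872306824, 0.05755267292261124), 29.05702018737793)
 bar dir deg -149.37476808874408 [0.01656443 0.11752322]
 rim 0.5933525562286377 0.19764932990074158 0.06554564833641052 0.10402314575949534 906
 table z -0.0008036779271505257
```

View pics/z.png

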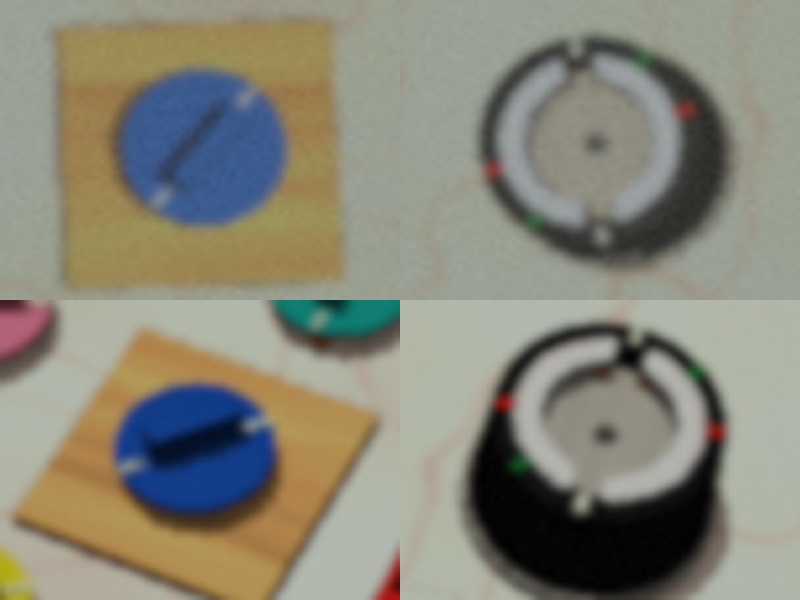

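The crops show the pointers on the lid and the white, green and red marks on the grinder rim clearly. I'll convert these to world positions.

Run:
```python
from h import *
M={"top":dict(lid=[(246,97),(161,197)],w=[(176,45),(202,235)],g=[(243,58),(134,220)],r=[(285,110),(92,168)],c=[(309,207),(196,181)]),
"scene":dict(lid=[(258,124),(131,165)],w=[(237,35),(182,200)],g=[(297,72),(118,164)],r=[(316,132),(104,102)],c=[(231,168),(323,228)])}
for n,m in M.items():
    z=np.load(n+"0.npz");im,d,K,T=z['im'],z['d'],z['mtx'],z['T'];P=cloud(d,K,T)
    px=lambda t,c:(np.array(t)+.5)/[400/76,5]-.5+np.array(c)-[38,30]
    for k,zz,ci,off in(("lid",.038,0,0),("w",.105,1,0),("g",.105,1,40.1),("r",.105,1,80.2)):
        q=ray(px(m[k],m['c'][ci]),zz,K,T);v=q[0]-q[1]
        print(n,k,"mid",q.mean(0)[:2].round(4),"sep",np.hypot(v[0],v[1]).round(4),"dir",(np.degrees(np.arctan2(v[1],v[0]))+off).round(1))
    hsv=cv2.cvtColor(im,cv2.COLOR_RGB2HSV);c=m['c'][0];s=np.s_[c[1]-28:c[1]+28,c[0]-28:c[0]+28]
    b=(hsv[s][...,0]>100)&(hsv[s][...,0]<130)&(hsv[s][...,1]>120);Q=P[s]
    B=Q[(Q[...,2]>.06)&(Q[...,2]<.076)&b];B=B[np.hypot(*(B[:,:2]-np.median(B[:,:2],0)).T)<.04]
    print(" bar",B.mean(0).round(4),np.median(B[:,2]),cv2.minAreaRect((B[:,:2]*1000).astype(np.float32)),len(B))
    D=Q[(abs(Q[...,2]-.038)<.006)&b][:,:2];e=cv2.fitEllipse(cv2.convexHull((D*1000).astype(np.float32)));print(" disc",e)
    # all heights > 0.05 along transit
    H=P[...,2];
    k=(H>.15)&(H<.6);print(" tall max in corridor",[(P[k&(abs(P[...,0]-.55)<.15)&(abs(P[...,1]-y)<.05)][:,2].size) for y in(-.2,-.1,0,.1,.2,.3)])
from bench import ctrl
from scipy.spatial.transform import Rotation as R
s=ctrl.get_state();print(R.from_rotvec(s['tool_rot']).as_matrix().round(3))
```

```text
top lid mid [ 0.5012 -0.1595] sep 0.0816 dir -40.9
top w mid [0.5917 0.1944] sep 0.1163 dir 6.4
top g mid [0.5922 0.1945] sep 0.1156 dir 6.5
top r mid [0.5921 0.1946] sep 0.1157 dir 6.2
 bar [ 0.5013 -0.1596  0.0671] 0.06714308544834835 ((502.0721740722656, -160.54635620117188), (16.291566848754883, 59.17255401611328), 49.17510223388672) 100
 disc ((501.01593017578125, -158.56002807617188), (89.36846923828125, 90.86797332763672), 173.285400390625)
 tall max in corridor [0, 0, 0, 0, 0, 0]
scene lid mid [ 0.5021 -0.1577] sep 0.083 dir 138.2
scene w mid [0.5915 0.1959] sep 0.1129 dir -173.8
scene g mid [0.5929 0.1955] sep 0.1174 dir 186.0
scene r mid [0.5923 0.1959] sep 0.1152 dir 186.1
 bar [ 0.5044 -0.1555  0.0659] 0.06600381072551742 ((503.3740234375, -156.21954345703125), (22.279438018798828, 58.86378860473633), 51.53494644165039) 97
 disc ((504.7806091308594, -156.61895751953125), (93.14530944824219, 96.25648498535156), 136.5352325439453)
 tall max in corridor [0, 0, 0, 0, 0, 0]
[[-0.967  0.254 -0.   ]
 [ 0.254  0.967 -0.002]
 [-0.    -0.002 -1.   ]]
```

Lid grip at (0.5015, −0.159), bar direction −41°. Grinder axis at (0.592, 0.195), notches at 6.3°. The sizes agree with those given. Now I'll go over the lid.

```bash
python3 -m inch '[[0,0,50,0,0,0],[0,0,97,0,0,0],[40,-47,97,0,0,-2],[80,-94,97,0,0,-4],[120,-141,97,0,0,-6],[160,-188,97,0,0,-8],[200,-235,97,0,0,-10],[245,-282,97,0,0,-12],[285,-328,97,0,0,-14],[291,-379,97,0,0,-16],[297,-430,97,0,0,-18],[302,-481,97,0,0,-20],[308,-532,97,0,0,-22],[314,-583,97,0,0,-24],[320,-634,97,0,0,-26.3],[326,-685,80,0,0,-26.3],[331,-736,50,0,0,-26.3],[336,-787,20,0,0,-26.3],[336,-787,0,0,0,-26.3],[336,-787,0,0,0,-26.3]]' 87 && python3 -m inch '[[0,0,0,0,0,0],[0,0,0,0,0,0]]'
python3 - <<'E'
from bench import ctrl
from scipy.spatial.transform import Rotation as R
s=ctrl.get_state();print(R.from_rotvec(s['tool_rot']).as_matrix().round(4),s['position'],s['joint_positions'].round(2))
E
```

```text
time: 2.6
position: [0.4996, -0.1582, 0.2025]
tool_rot: [-1.101, -2.938, 0.001]
ft_force: [-0.0, 0.4, 0.5]
grip_width: 0.999
grip_force: 0.0
time: 2.85
position: [0.5019, -0.1576, 0.2052]
tool_rot: [1.098, 2.942, 0.001]
ft_force: [-0.1, -0.4, 0.5]
grip_width: 0.999
grip_force: 0.0
[[-7.556e-01  6.550e-01  1.800e-03]
 [ 6.550e-01  7.556e-01  1.000e-04]
 [-1.300e-03  1.300e-03 -1.000e+00]] [ 0.50190846 -0.15760533  0.20521825] [-0.45  0.05  0.73  1.78 -0.03  1.32  1.15]
```

```bash
python3 -m inch '[[0,-1,-40,0,0,0],[0,-1,-80,0,0,0],[0,-1,-110,0,0,0],[0,-1,-130,0,0,0],[0,-1,-140,0,0,0],[0,-1,-146,0,0,0],[0,-1,-149,0,0,0],[0,-1,-149,0,0,0],[0,-1,-149,0,0,0]]'
python3 - <<'E'
from bench import ctrl
import cv2
for n,c in(("top",(309,207)),("scene",(231,150))):
    im,d=ctrl.get_image(n);t=im[c[1]-45:c[1]+45,c[0]-55:c[0]+55,::-1]
    globals()[n]=cv2.resize(t,(400,328),interpolation=3)
import numpy as np;cv2.imwrite("pics/g.png",np.hstack([top,scene]))
E
```

```text
time: 3.98
position: [0.5016, -0.1594, 0.0557]
tool_rot: [1.1, 2.942, 0.001]
ft_force: [-0.5, 1.0, 0.7]
grip_width: 0.997
grip_force: 0.0
```

View pics/g.png

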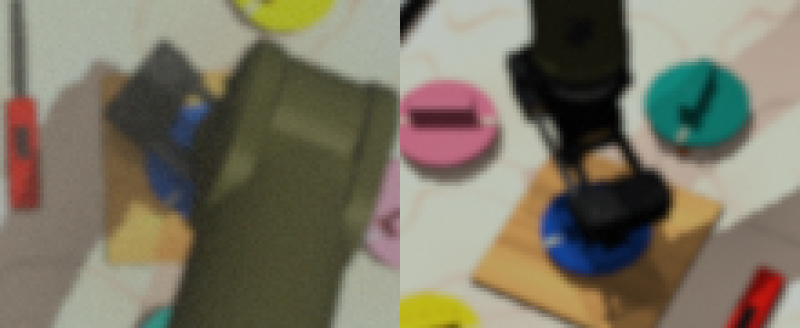

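The gripper straddles the lid's bar, which is centred between the fingers, and nothing else touches it (scene half, around (600,225)). I'll close and lift.

```bash
python3 -m inch '[[0,0,0,0,0,0],[0,0,0,0,0,0],[0,0,0,0,0,0],[0,0,0,0,0,0],[0,0,0,0,0,0],[0,0,0,0,0,0],[0,0,0,0,0,0],[0,0,0,0,0,0]]' 0 50 && python3 -m inch '[[0,0,15,0,0,0],[0,0,45,0,0,0],[0,0,90,0,0,0],[0,0,130,0,0,0],[0,0,150,0,0,0],[0,0,150,0,0,0],[0,0,150,0,0,0]]'
```

```text
time: 5.08
position: [0.5011, -0.1593, 0.0552]
tool_rot: [1.1, 2.942, 0.0]
ft_force: [-0.9, 0.2, -0.2]
grip_width: 0.173
grip_force: 0.0
time: 5.95
position: [0.5006, -0.1591, 0.2046]
tool_rot: [-1.1, -2.942, -0.0]
ft_force: [-0.1, -0.4, -0.3]
grip_width: 0.005
grip_force: 0.0
```

The fingers shut on nothing. I'll look.

Run:
```python
from bench import ctrl
import cv2,numpy as np
from h import *
for n,c in(("top",(309,207)),("scene",(231,150))):
    im,d=ctrl.get_image(n);np.savez(n+"1.npz",im=im,d=d,**ctrl.camera_params(n));t=im[c[1]-45:c[1]+45,c[0]-55:c[0]+55,::-1]
    globals()[n]=cv2.resize(t,(400,328),interpolation=3)
cv2.imwrite("pics/g2.png",np.hstack([top,scene]))
```

```text
(no output)
```

View pics/g2.png

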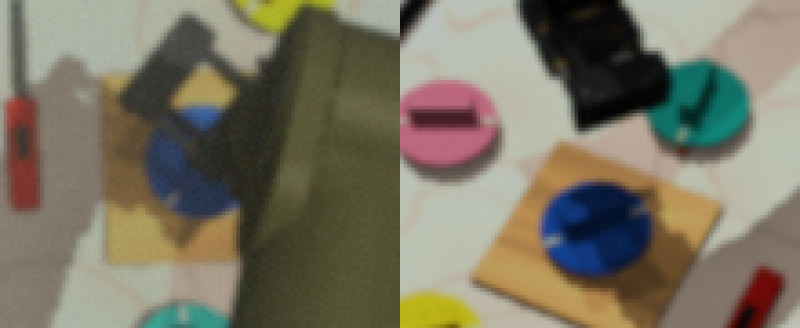

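The lid stands unmoved, with pointers at about (553,241) and (641,209) as before. I started lifting before the grip force had built up, so I'll redo it with a longer close.

```bash
python3 -m inch '[[0,0,0,0,0,0],[0,0,0,0,0,0],[0,0,0,0,0,0],[0,0,0,0,0,0],[0,0,0,0,0,0],[0,0,0,0,0,0],[0,0,0,0,0,0]]' 87 50 && python3 -m inch '[[1,0,-40,0,0,0],[1,0,-80,0,0,0],[1,0,-110,0,0,0],[1,0,-130,0,0,0],[1,0,-140,0,0,0],[1,0,-146,0,0,0],[1,0,-150,0,0,0],[1,0,-150,0,0,0],[1,0,-150,0,0,0]]' && python3 -m inch '[[0,0,0,0,0,0],[0,0,0,0,0,0],[0,0,0,0,0,0],[0,0,0,0,0,0],[0,0,0,0,0,0],[0,0,0,0,0,0],[0,0,0,0,0,0],[0,0,0,0,0,0],[0,0,0,0,0,0],[0,0,0,0,0,0],[0,0,0,0,0,0],[0,0,0,0,0,0]]' 0 50
```

```text
time: 6.92
position: [0.5011, -0.1593, 0.2052]
tool_rot: [1.1, 2.942, 0.0]
ft_force: [-0.9, -0.1, 0.0]
grip_width: 0.719
grip_force: 0.0
time: 8.05
position: [0.5026, -0.1594, 0.0557]
tool_rot: [1.1, 2.942, 0.001]
ft_force: [-0.9, -0.7, -0.6]
grip_width: 1.004
grip_force: 0.0
time: 9.55
position: [0.5021, -0.1593, 0.0552]
tool_rot: [1.101, 2.942, 0.0]
ft_force: [-0.3, 0.7, -0.6]
grip_width: 0.005
grip_force: 0.0
```

The fingers closed fully again, so they may not be where the state implies. I'll check the tool against depth.

Run:
```python
from bench import ctrl
import cv2,numpy as np
from h import *
T=[]
for n,c in(("top",(309,207)),("scene",(231,150))):
    im,d=ctrl.get_image(n);p=ctrl.camera_params(n);K,Tm=p['mtx'],p['T']
    a=im[:,:,::-1].copy();t=cv2.resize(a[c[1]-60:c[1]+60,c[0]-60:c[0]+60],(400,400),interpolation=3)
    s=400/120
    for z,col in((.055,(0,0,255)),(.041,(0,255,0)),(.106,(0,255,255))):
        q=(proj([.5021,-.1593,z],K,Tm)-np.array(c)+60.5)*s;cv2.circle(t,tuple(int(v) for v in q),4,col,1);print(n,z,q)
    T.append(t)
    P=cloud(d,K,Tm);hs=P[...,2];dk=(im.max(2)<60)
    m=dk&(np.hypot(P[...,0]-.502,P[...,1]+.159)<.08)&(hs>.03)&(hs<.3)
    print(n,m.sum(),np.percentile(hs[m],[1,5,20,50]))
    for lo in np.arange(.03,.2,.02):
        k=m&(hs>lo)&(hs<lo+.02)
        if k.sum()>4: print(round(lo,2),k.sum(),P[k].mean(0).round(3),P[k].min(0).round(3),P[k].max(0).round(3))
cv2.imwrite("pics/g3.png",np.hstack(T))
```

```text
top 0.055 [204.81358978 196.6184605 ]
top 0.041 [202.74758165 197.18460179]
top 0.106 [212.77342308 194.43725405]
top 237 [0.03494153 0.05937763 0.16448741 0.1834002 ]
0.03 12 [ 0.5   -0.131  0.037] [ 0.467 -0.148  0.032] [ 0.525 -0.122  0.046]
0.05 7 [ 0.48  -0.143  0.066] [ 0.476 -0.148  0.063] [ 0.485 -0.136  0.069]
0.15 73 [ 0.501 -0.122  0.164] [ 0.48  -0.139  0.152] [ 0.529 -0.095  0.17 ]
0.17 89 [ 0.527 -0.107  0.184] [ 0.494 -0.151  0.17 ] [ 0.556 -0.084  0.189]
scene 0.055 [194.74726688 245.89042095]
scene 0.041 [195.43797695 254.21526285]
scene 0.106 [192.13835858 214.44633165]
scene 1031 [0.03348061 0.04095074 0.16410604 0.18682813]
0.03 59 [ 0.516 -0.141  0.037] [ 0.451 -0.2    0.031] [ 0.552 -0.107  0.047]
0.05 24 [ 0.522 -0.168  0.062] [ 0.511 -0.175  0.05 ] [ 0.53  -0.16   0.069]
0.13 18 [ 0.528 -0.136  0.145] [ 0.51  -0.158  0.132] [ 0.553 -0.12   0.15 ]
0.15 205 [ 0.524 -0.156  0.163] [ 0.471 -0.234  0.151] [ 0.562 -0.111  0.17 ]
0.17 243 [ 0.526 -0.14   0.183] [ 0.476 -0.236  0.17 ] [ 0.574 -0.087  0.19 ]
0.19 85 [ 0.516 -0.148  0.198] [ 0.497 -0.181  0.19 ] [ 0.565 -0.107  0.209]
```

View pics/g3.png

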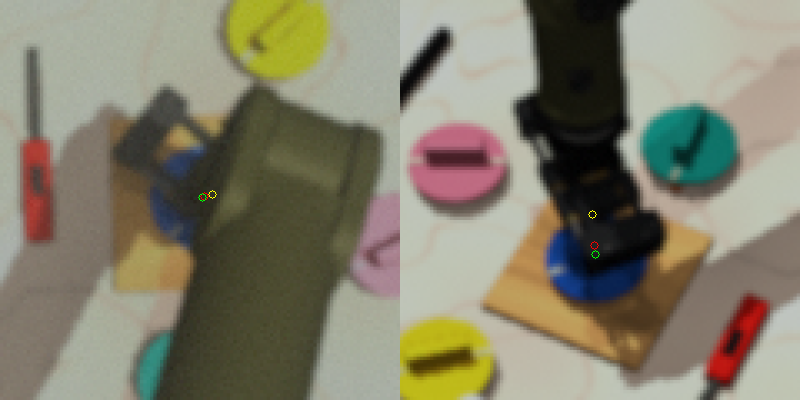

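Run:
```python
from h import *
for n in("top","scene"):
    z=np.load(n+"1.npz");im,d,K,T=z['im'],z['d'],z['mtx'],z['T'];P=cloud(d,K,T)
    r=P-[.5006,-.1591,.2046];a=r[...,0]*.655+r[...,1]*.756;b=-r[...,0]*.756+r[...,1]*.655;h=r[...,2]
    m=(np.hypot(a,b)<.13)&(h>-.06)&(h<.25)&(d>0)
    print(n,m.sum())
    for lo in np.arange(-.06,.25,.015):
        k=m&(h>=lo)&(h<lo+.015)
        if k.sum()>3: print(f"{lo:.3f} n{k.sum()} a {np.percentile(a[k],[3,50,97]).round(3)} b {np.percentile(b[k],[3,50,97]).round(3)} rgb {np.median(im[k],0)}")
```

```text
top 831
0.090 n53 a [-0.005  0.038  0.073] b [-0.035  0.028  0.035] rgb [57. 59. 58.]
0.105 n142 a [-0.007  0.029  0.064] b [-0.035  0.027  0.035] rgb [47. 47. 42.]
0.120 n508 a [0.028 0.076 0.094] b [-0.036 -0.     0.032] rgb [68.  67.5 59. ]
0.180 n22 a [0.004 0.022 0.038] b [-0.005  0.028  0.035] rgb [42.5 39.  33. ]
0.195 n26 a [0.009 0.024 0.037] b [0.003 0.026 0.033] rgb [40.5 40.  32.5]
0.210 n24 a [0.01  0.03  0.038] b [-0.007  0.022  0.035] rgb [46.  46.  35.5]
0.225 n43 a [0.012 0.03  0.038] b [-0.003  0.02   0.033] rgb [47. 46. 35.]
0.240 n12 a [0.017 0.032 0.036] b [-0.002  0.016  0.03 ] rgb [45.5 46.  32.5]
scene 1840
0.075 n27 a [-0.076  0.089  0.091] b [-0.036 -0.007  0.031] rgb [113. 111. 101.]
0.090 n216 a [-0.078  0.036  0.092] b [-0.037 -0.019  0.035] rgb [34.  40.5 36. ]
0.105 n290 a [-0.066  0.026  0.097] b [-0.037 -0.022  0.036] rgb [16. 16. 14.]
0.120 n571 a [-0.078  0.071  0.099] b [-0.036 -0.007  0.032] rgb [17. 17. 16.]
0.135 n87 a [-0.007  0.016  0.021] b [-0.024 -0.004  0.024] rgb [3. 4. 4.]
0.150 n65 a [0.006 0.017 0.022] b [-0.022 -0.003  0.023] rgb [3. 3. 4.]
0.165 n23 a [-0.034  0.019  0.022] b [-0.037 -0.025  0.032] rgb [7. 7. 8.]
0.180 n103 a [-0.042  0.02   0.041] b [-0.037 -0.028  0.033] rgb [6. 6. 6.]
0.195 n138 a [-0.004  0.029  0.04 ] b [-0.036 -0.01   0.028] rgb [10.  11.  10.5]
0.210 n103 a [0.002 0.034 0.041] b [-0.037 -0.014  0.028] rgb [12. 13. 12.]
0.225 n138 a [0.001 0.034 0.042] b [-0.037 -0.011  0.03 ] rgb [23. 23. 13.]
0.240 n78 a [0.005 0.034 0.04 ] b [-0.036 -0.011  0.024] rgb [21. 21. 12.]
```

The body's underside lies about 80–90 mm above the reported TCP, where 56 mm is expected. So the tool really sits about 28 mm higher than reported, with its tips just above the bar. I'll probe the bar's top gently with the closed fingers to fix this offset.

```bash
python3 -m inch '[[0,0,-1,0,0,0],[0,0,-2,0,0,0],[0,0,-2,0,0,0]]' && python3 -m inch '[[0,0,-1,0,0,0],[0,0,-2,0,0,0],[0,0,-2,0,0,0]]'
```

```text
time: 10.02
position: [0.502, -0.1593, 0.053]
tool_rot: [-1.101, -2.942, 0.0]
ft_force: [-0.0, 0.3, -0.3]
grip_width: 0.005
grip_force: 0.0
time: 10.4
position: [0.502, -0.1593, 0.0511]
tool_rot: [-1.1, -2.942, -0.0]
ft_force: [-0.1, -0.4, 1.2]
grip_width: 0.003
grip_force: 0.0
```

```bash
python3 -m inch '[[0,0,-1,0,0,0],[0,0,-2,0,0,0],[0,0,-2,0,0,0]]' && python3 -m inch '[[0,0,-1,0,0,0],[0,0,-2,0,0,0],[0,0,-2,0,0,0]]'
```

```text
time: 10.78
position: [0.5022, -0.1593, 0.05]
tool_rot: [-1.101, -2.942, -0.001]
ft_force: [-2.6, 1.5, 7.6]
grip_width: 0.009
grip_force: 3.6
time: 11.15
position: [0.5023, -0.1593, 0.05]
tool_rot: [-1.101, -2.942, -0.003]
ft_force: [-7.9, 2.4, 23.1]
grip_width: 0.008
grip_force: 11.3
```

Contact comes at a reported z of 0.0505, with the tips at the bar top (0.068 true), so true z = reported + 31.5 mm. I'll lift, open, and descend to a reported 0.0245.

```bash
python3 -m inch '[[0,0,20,0,0,0],[0,0,20,0,0,0],[0,0,20,0,0,0],[0,0,20,0,0,0],[0,0,20,0,0,0],[0,0,20,0,0,0],[0,0,20,0,0,0],[0,0,20,0,0,0]]' 87 50 && python3 -m inch '[[0,0,-10,0,0,0],[0,0,-20,0,0,0],[0,0,-30,0,0,0],[0,0,-36,0,0,0],[0,0,-40,0,0,0],[0,0,-42,0,0,0],[0,0,-42,0,0,0]]'
```

```text
time: 12.15
position: [0.5021, -0.1593, 0.0672]
tool_rot: [1.101, 2.942, 0.0]
ft_force: [-0.4, 0.1, 0.2]
grip_width: 0.834
grip_force: 0.0
time: 13.02
position: [0.5022, -0.1594, 0.0253]
tool_rot: [1.1, 2.942, 0.0]
ft_force: [0.8, 0.2, -0.3]
grip_width: 0.998
grip_force: 0.0
```

```bash
python3 -m inch '[[0,0,0,0,0,0],[0,0,0,0,0,0],[0,0,0,0,0,0],[0,0,0,0,0,0],[0,0,0,0,0,0],[0,0,0,0,0,0],[0,0,0,0,0,0],[0,0,0,0,0,0],[0,0,0,0,0,0],[0,0,0,0,0,0],[0,0,0,0,0,0]]' 0 50
```

```text
time: 14.4
position: [0.502, -0.1594, 0.0252]
tool_rot: [-1.101, -2.942, 0.0]
ft_force: [-1.0, -1.7, 0.1]
grip_width: 0.182
grip_force: 50.0
```

Gripped: opening 16 mm, 50 N. Next I'll lift and carry it over the grinder, turning +47.2° on the way.

```bash
python3 -m inch '[[0,0,20,0,0,0],[0,0,60,0,0,0],[0,0,105,0,0,0],[0,0,130,0,0,0],[9,36,130,0,0,5],[18,72,130,0,0,10],[28,110,130,0,0,15],[38,148,130,0,0,20],[47,186,130,0,0,25],[57,224,130,0,0,30],[66,260,130,0,0,35],[75,294,130,0,0,40],[82,323,130,0,0,44],[87,343,130,0,0,47.2],[90,354.5,130,0,0,47.2],[90,354.5,130,0,0,47.2],[90,354.5,130,0,0,47.2]]'
python3 - <<'E'
from bench import ctrl
import cv2,numpy as np
from scipy.spatial.transform import Rotation as R
s=ctrl.get_state();print(R.from_rotvec(s['tool_rot']).as_matrix().round(4),s['position'],s['joint_positions'].round(2))
T=[]
for n,c in(("top",(196,181)),("scene",(323,210))):
    im,d=ctrl.get_image(n);np.savez(n+"2.npz",im=im,d=d,**ctrl.camera_params(n))
    T.append(cv2.resize(im[c[1]-40:c[1]+40,c[0]-40:c[0]+40,::-1],(400,400),interpolation=3))
cv2.imwrite("pics/p.png",np.hstack(T))
E
```

```text
time: 16.52
position: [0.5922, 0.1935, 0.1553]
tool_rot: [0.166, -3.137, 0.001]
ft_force: [-0.4, -1.3, -0.5]
grip_width: 0.179
grip_force: 50.0
[[-9.944e-01 -1.056e-01 -0.000e+00]
 [-1.056e-01  9.944e-01 -8.000e-04]
 [ 1.000e-04 -8.000e-04 -1.000e+00]] [0.59223944 0.19348251 0.15526847] [-0.73  0.31  0.45  1.6  -0.14  1.26  1.42]
```

View pics/p.png

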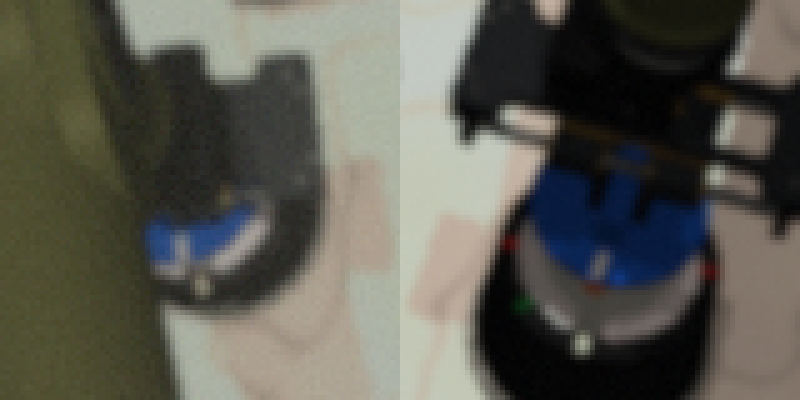

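The lid is over the mouth. The near pointers show at (182,248) in the top half and (601,268) in the scene half, so I'll compute the lid's pose from them.

Run:
```python
from h import *
q={}
for n,c,t in(("top",(196,181),(182,248)),("scene",(323,210),(201,268))):
    z=np.load(n+"2.npz");K,T=z['mtx'],z['T']
    p=(np.array(t)+.5)/5-.5+np.array(c)-40
    for zz in(.163,.168): q[n]=ray(p,zz,K,T)[0];print(n,zz,q[n])
v=q['scene']-q['top'];print("mid",(q['scene']+q['top'])/2,"dir",np.degrees(np.arctan2(v[1],v[0])),np.hypot(*v[:2]))
z=np.load("scene2.npz");im,d,K,T=z['im'],z['d'],z['mtx'],z['T'];P=cloud(d,K,T);hsv=cv2.cvtColor(im,cv2.COLOR_RGB2HSV)
b=(hsv[...,0]>100)&(hsv[...,0]<130)&(hsv[...,1]>150)&(np.hypot(P[...,0]-.592,P[...,1]-.195)<.07);Q=P[b&(abs(P[...,2]-.165)<.012)]
print(len(Q),np.percentile(Q[:,2],[10,50,90]))
from scipy.optimize import least_squares
# outer-edge circle fit of radius 0.05 to the front arc
h=cv2.convexHull(Q[:,:2].astype(np.float32))[:,0];h=h[h[:,0]>.60]
r=least_squares(lambda c:np.hypot(*(h-c).T)-.0485,[.592,.195]);print("centre",r.x,len(h))
```

```text
top 0.163 [0.55164915 0.18953931 0.163     ]
top 0.168 [0.5512294  0.18868367 0.168     ]
scene 0.163 [0.63239325 0.19949295 0.163     ]
scene 0.168 [0.63510586 0.19993479 0.168     ]
mid [0.59316763 0.19430923 0.168     ] dir 7.640005778197857 0.08462770568579733
413 [0.16428535 0.16746032 0.1711264 ]
centre [0.59359643 0.19500129] 12
```

Lid at (0.593, 0.1945), direction about 6–7°, disc top 0.1675. That's within 1 mm of the target, so I'll lower it in stages, watching the force.

```bash
python3 -m inch '[[-0.5,1,-15,0,0,0],[-0.5,1,-30,0,0,0],[-0.5,1,-36,0,0,0],[-0.5,1,-39,0,0,0],[-0.5,1,-42,0,0,0],[-0.5,1,-42,0,0,0]]'
```

```text
time: 17.38
position: [0.5917, 0.1962, 0.1133]
tool_rot: [-0.17, 3.137, 0.0]
ft_force: [0.3, 0.5, -1.3]
grip_width: 0.179
grip_force: 50.0
```

```bash
python3 -m inch '[[0,0,-3,0,0,0],[0,0,-6,0,0,0],[0,0,-9,0,0,0],[0,0,-11,0,0,0],[0,0,-11,0,0,0]]' && python3 -m inch '[[0,0,-1,0,0,0],[0,0,-2,0,0,0],[0,0,-3,0,0,0],[0,0,-3,0,0,0]]'
```

```text
time: 18.0
position: [0.5915, 0.1962, 0.1019]
tool_rot: [0.17, -3.137, 0.0]
ft_force: [-0.9, -0.2, -0.5]
grip_width: 0.179
grip_force: 50.0
time: 18.5
position: [0.5915, 0.1962, 0.0991]
tool_rot: [0.17, -3.137, 0.0]
ft_force: [0.9, 0.0, -1.6]
grip_width: 0.183
grip_force: 50.0
```

```bash
python3 -m inch '[[0,0,-1,0,0,0],[0,0,-2,0,0,0],[0,0,-2,0,0,0]]' && python3 -c "
from bench import ctrl;s=ctrl.get_state();print(s['torque'],s['position'])"
```

```text
time: 18.88
position: [0.5918, 0.1962, 0.0982]
tool_rot: [-0.169, 3.137, 0.001]
ft_force: [-2.9, -1.2, 5.1]
grip_width: 0.178
grip_force: 50.0
[-0.17523975  0.54507544 -0.04172804] [0.59175683 0.19622735 0.09818388]
```

It seated at a reported 0.0982 (expected 0.098) with 5 N. Now I'll twist clockwise, stopping short of the mark first.

```bash
python3 -m inch '[[0,-0.5,0,0,0,-4],[0,-1,0,0,0,-8],[0,-1,0,0,0,-12],[0,-1,0,0,0,-16],[0,-1,0,0,0,-20],[0,-1,0,0,0,-24],[0,-1,0,0,0,-28],[0,-1,0,0,0,-32],[0,-1,0,0,0,-35],[0,-1,0,0,0,-37],[0,-1,0,0,0,-37]]'
python3 - <<'E'
from bench import ctrl
import cv2,numpy as np
from scipy.spatial.transform import Rotation as R
s=ctrl.get_state();m=R.from_rotvec(s['tool_rot']).as_matrix();print("bar",np.degrees(np.arctan2(-m[1,0],-m[0,0])),s['torque'],s['position'])
T=[]
for n,c in(("top",(196,181)),("scene",(323,222))):
    im,d=ctrl.get_image(n);np.savez(n+"3.npz",im=im,d=d,**ctrl.camera_params(n))
    T.append(cv2.resize(im[c[1]-30:c[1]+30,c[0]-30:c[0]+30,::-1],(400,400),interpolation=3))
cv2.imwrite("pics/t.png",np.hstack(T))
E
```

```text
time: 20.25
position: [0.5923, 0.1941, 0.0982]
tool_rot: [0.835, 3.027, -0.001]
ft_force: [-1.5, -2.2, 4.6]
grip_width: 0.176
grip_force: 50.0
bar -30.84489711819881 [-0.48561584  0.39894988  0.1090285 ] [0.59230127 0.19408468 0.09817363]
```

View pics/t.png

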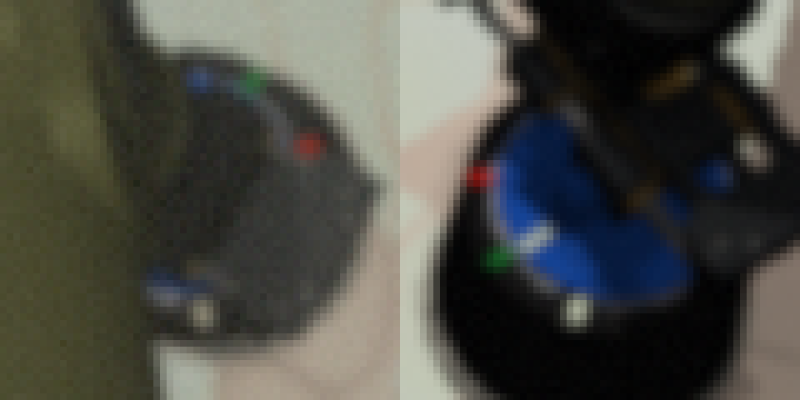

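In the scene half, the near pointer at (537,237) is just short of the green mark at (497,258). I'll compute what remains.

Run:
```python
from h import *
z=np.load("scene3.npz");K,T=z['mtx'],z['T']
f=lambda t:(np.array(t)+.5)/(400/60)-.5+np.array([323-30,222-30])
C=np.array([.592,.1952])
for k,t,zz in(("pointer",(137,237),.111),("green",(97,258),.105),("white",(176,310),.105),("red",(80,175),.105)):
    q=ray(f(t),zz,K,T)[0,:2]-C;print(k,np.hypot(*q).round(4),np.degrees(np.arctan2(q[1],q[0])).round(1))
# pointer ends
for t in((124,247),(150,225)):
    q=ray(f(t),.111,K,T)[0,:2]-C;print(np.hypot(*q).round(4),np.degrees(np.arctan2(q[1],q[0])).round(1))
```

```text
pointer 0.041 -29.7
green 0.0588 -33.5
white 0.0577 6.8
red 0.0564 -74.3
0.0484 -29.0
0.0329 -32.1
```

Green is at −33.6° and the pointer at about −30.3°, so it's seated, with 3.3° to go.

```bash
python3 -m inch '[[0,0,0,0,0,-2],[0,0,0,0,0,-3.2],[0,0,0,0,0,-3.2],[0,0,0,0,0,-3.2],[0,0,0,0,0,-3.2]]'
python3 - <<'E'
from bench import ctrl
import cv2,numpy as np
from scipy.spatial.transform import Rotation as R
s=ctrl.get_state();m=R.from_rotvec(s['tool_rot']).as_matrix();print("bar",np.degrees(np.arctan2(-m[1,0],-m[0,0])),s['torque'])
im,d=ctrl.get_image("scene");c=(323,222)
cv2.imwrite("pics/f.png",cv2.resize(im[c[1]-30:c[1]+30,c[0]-30:c[0]+30,::-1],(400,400),interpolation=3))
E
```

```text
time: 20.98
position: [0.5923, 0.194, 0.0982]
tool_rot: [0.919, 3.003, -0.001]
ft_force: [-2.5, -2.9, 5.5]
grip_width: 0.18
grip_force: 50.0
bar -34.03933573483454 [-0.61138609  0.45712671  0.22863679]
```

View pics/f.png

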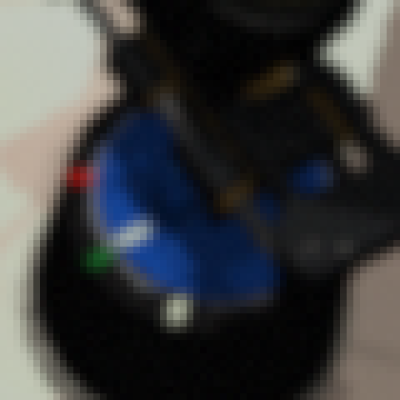

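The pointer at (132,233) now points at the green mark (97,258). The lid is flush on the rim and firmly held.

```bash
python3 -c "
from bench import ctrl;print(ctrl.close_job())"
```

```text
the job is handed in; nothing more can be done
None
```

I handed the job in at about 21 s with the blue lid seated in the grinder, twisted clockwise to the green marks (within about 1° by my measurement) and still held at 50 N; two early grasp tries closed on nothing (the tool sat about 31 mm higher than reported), and they left the lid unmoved.

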